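# Load a bush into the feed rail past its sprung gate

### The arm

A 6-joint arm with a two-finger parallel gripper is mounted at the origin on a cart in front of the work surface, level with it; the furniture and walls round the work are solid. World frame = base frame: x ahead of the robot, y to its left, z up, the work surface at z = 0. Lengths are in m, angles in rad, forces in N, time in s.
With the tool pointing down it reaches from about 0.3 to 0.875 m from the base axis. Payload 4.2 kg.
Tool frame: the origin (TCP) lies on the centre line of the jaws, within the pads' length; the fingertips stand 14 mm ahead of it and the grasp point (between the pads) lies 5 mm behind it; z points along the fingers, y is the direction in which the jaws open and shut (so a half turn about z gives the same grasp; the last joint's range is limited). The gripper opens to 85 mm and grips with 20 to 120 N. Pads are 22 mm wide; open, the fingers measure 114 mm over their backs; the gripper's body (76 mm by 85 mm) begins 54 mm behind the grasp point. The pads swing forward as they close: fully open they stand 13 mm farther back than shut.
Start: joints at [1.238, 0.32, 1.565, -0, 1.257, -0.02], TCP at [0.177, 0.547, 0.245] pointing down, gripper open.
Joint ranges: [-3.11, 3.11], [-0.84, 2.01], [0.21, 2.61], [-1.34, 4.49], [0.05, 2.63], [-2.56, 2.56]. Speed limits (rad/s): [2.57, 2.57, 3.14, 3.14, 3.14, 3.14].

### API

Orientations are given as [roll, pitch, yaw] about the fixed x, y, z axes, in that order (R = Rz(yaw) Ry(pitch) Rx(roll)).
In Python, from cell import sensors, cams, arm gives the robot as it stands.
- The arm moves only by the tool send_rows, never from a script. Its argument "plan" is a list of rows, each an object with "hand": the finger opening in mm, from 0 to 85.4; "translation": the shift along the tool's x, y, z in units of 40 mm (1.0 is 40 mm), a list of three; "spin": the turn about the tool's z in rad. In form: [{"hand": hand, "translation": [dx, dy, dz], "spin": spin}, ...]. A call has 1 to 5 rows; each row is the pose to reach, as a shift and turn from the pose commanded when the call began, along the tool's axes at that moment; what a row does not reach only later rows make up. A row lasts 1/12 s, in which the tool goes at most 41.7 mm and 7.16 degrees, less where a joint would pass 70% of its speed; a pose out of reach is approached as far as the arm can. A call with a gripper value outside its range is refused whole. The fingers move at their own pace and stop on an object; "force" is the grip in N (left out, the last holds). Time passes only in rows, so rows that repeat a pose let the fingers close. It gives the time, the measured TCP pose, the force and the opening at its end, in the units of the state.
- sensors.sense(): the state, without advancing time (a new reading comes with each control period).
- cams.grab_frame(name): name is "scene" or "top" or "wrist"; returns a dict with "image" (384x512x3 uint8, red, green, blue), "fx", "fy", "cx", "cy" (pixels), "position" and "rotation" of the camera in the world. Camera axes: x right, y down, z forward; pixel columns grow to the right and rows downward; lengths in m; the calibration is good to about 2 mm. The wrist camera is an equidistant fisheye: a pixel r from the principal point sees the ray r / f radians off the axis. A picture is of the moment at which its call begins. There is no depth.
- arm.finish_job(): hands the job in, once; it reports no verdict.
The state is a dict: "time": time; "qpos": joint angles; "joint_velocities": joint speeds; "joint_efforts": joint torques, N m; "eef_pos": TCP position; "tool_rot": TCP orientation; "ft_force": force on the tool from outside, world axes, zero at the start; "moment": the same for the moment, N m; "finger_gap": opening from 0.0 (shut) to 1.0 (fully open).
Only numpy, scipy, OpenCV 4.12 (cv2) and the standard library are available. Lean on these libraries where they do the work, as an engineer would, in place of code of your own. Each camera call takes 0.05 s, during which the arm holds its last target.

### The job

Load the larger of the two bushes into the feed rail: stand it upright on the rail's open end, then push it along the rail floor through the sprung gate and on until it has pressed the stop's pin fully home, and draw back so that the gate swings shut behind it. Push gently, with never more than about 25 N on the rail, and leave the smaller bush where it is.

Things in the scene. Friction and masses are not known exactly. Their poses are not given: they have to be found in the camera images.
- bush: the larger bush: plain brass ring, outside diameter 34 mm, 30 mm tall, bore about 14 mm, 60 to 130 g. Stands upright on the bench. Origin at the centre of its underside, z up along its axis.
- small_bush: the smaller bush, a bystander: plain steel ring, outside diameter 28 mm, 22 mm tall, standing upright. Origin at the centre of its underside.
- loader: the feed rail, fixed: open-topped, ground and oiled steel channel (friction about 0.3) on a grey base plate 320 x 84 x 8 mm. Origin: centre of the base's underside; +x along the rail in the feeding direction, z up. 'Rail x, y, z' here are mm in this frame. Floor at z 8, wall tops at z 38. Inner wall faces: y -21 and +21; behind the gate the left one is a curb only 10 mm tall (to z 18), with the wall set back to y +34.
- open_end (a point): point on the rail floor (rail x -125, y 0, z 8) where the bush can be stood: the open end, rail x -160 to -96, has no walls. From x -95 to -62 flared guide walls narrow from about 66 to 42 mm inside; then comes the straight channel.
- gateway (a point): point on the rail floor under the shut gate, mid-channel: rail x -30, y 0, z 8.
- behind (a point): point on the rail floor 50 mm behind the gate: rail x 20, y 0, z 8. Farther on a dark stop block (30 long, 41 wide, 26 tall, thumb screw up to z 52) is clamped in the channel; from it a pin with a flat head (34 wide, z 13 to 33) points at the gate. The stop's place changes and is not measured: the head's face is at rail x 75 to 115 before it is pressed, so feel for it.
- gate (a joint): angle of the sprung gate, rad: 0 shut, up to 1.55, swinging toward rail +x. One upright steel leaf, 3 mm thick, rail z 20 to 42, on a vertical hinge at rail x -30, y 31; its free end reaches to y -17 when shut. Spring: 0.05 N m shut, 0.17 N m wide open (1 to 8 N where pushed). It rides round the bush, rests on the pushing fingers and snaps shut once they are lifted out.
- pin (a joint): how far the stop's pin is pressed in, m: 0 out (at the start), 0.005 fully home at a hard end, its head flush with the stop block. It slides stiffly, moving at about 6 N all along, has no return spring and stays where it is left.
Things that resemble listed ones, but are neither listed nor needed, are in the scene too. What is shaped like the bush but blue or purple is not meant.

How it is judged:
By the outcome, as a careful person would: the job done as asked, in the order asked, and still so for the second after the job is handed in, with the robot touching nothing.
It also fails if it takes over 64 s, if anything falls off the work surface, if the arm or the gripper's body presses on something with over 40 N, if the wrist force passes 120 N, or if a joint passes its speed limit or range.

## Working session

There is one attempt and no reset: what is moved stays moved. The work goes in short steps, Python scripts to look and compute and a tool call to move; the robot and the scene stay as the last step left them, time stands still between calls to the robot, and variables do not carry over. Pictures are saved under pics/ and viewed, and the job is handed in when it is done.

Besides the shell and the picture viewer there is one more tool, called after "Call:" in YAML: its name, and indented under it one key for each argument. send_rows: Moves the arm, as the interface text tells. Its arguments: {"type":"object","properties":{"plan":{"type":"array","items":{"type":"object","properties":{"hand":{"type":"number"},"translation":{"type":"array","items":{"type":"number"}},"spin":{"type":"number"}}}},"force":{"type":"number"}},"required":["plan"]}

```bash
ls; mkdir -p pics; python3 - <<'E'
from cell import sensors,cams
import cv2
print(sensors.sense())
for n in ["scene","top","wrist"]:
    f=cams.grab_frame(n)
    cv2.imwrite(f"pics/{n}0.png",f["image"][:,:,::-1])
    print(n,f["fx"],f["cx"],f["cy"],f["position"],f["rotation"])
E
```

```text
pics
{'time': 0.0, 'qpos': array([ 1.23797704e+00,  3.20270378e-01,  1.56570043e+00,  6.65464728e-06,
        1.25738436e+00, -2.00089325e-02]), 'joint_velocities': array([-0.0009117 ,  0.00068187,  0.00015736, -0.00125711,  0.00210933,
        0.00064218]), 'joint_efforts': array([ 1.70199564e-03, -4.15540767e+01, -2.34168345e+01,  2.65399342e-05,
        8.17501073e-03, -6.57329721e-06]), 'eef_pos': array([0.17679868, 0.54666029, 0.24448629]), 'tool_rot': array([-3.13983062e+00, -4.15892932e-05,  2.82878020e+00]), 'ft_force': array([-0.38463577, -0.12437108, -0.4955377 ]), 'moment': array([-0.02407517, -0.06161538, -0.02906712]), 'finger_gap': 0.9997150595636531}
scene 436.2377898322387 260.4390074664164 191.95708599981666 [-0.00647163 -0.60849008  0.69323095] [-2.2746096  -0.01174809 -0.7315561 ]
top 346.66579160277155 255.5074768457129 188.89584017863555 [ 0.34319587 -0.04901928  0.86018281] [-2.97216489  0.01411851 -1.60113551]
wrist 297.3186396354542 257.49595370723085 193.53697798532738 [0.10814986 0.56894591 0.37327722] [2.84896699e+00 1.50860292e-03 1.25683349e+00]
```

View pics/scene0.png

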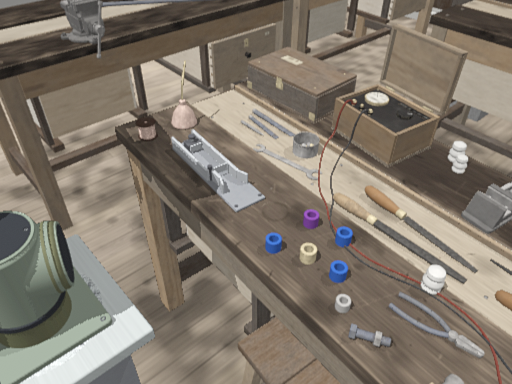

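View pics/top0.png

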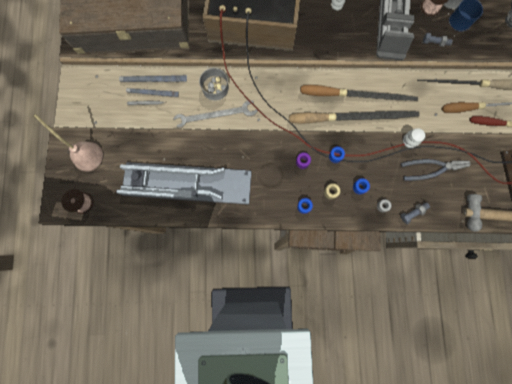

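View pics/wrist0.png

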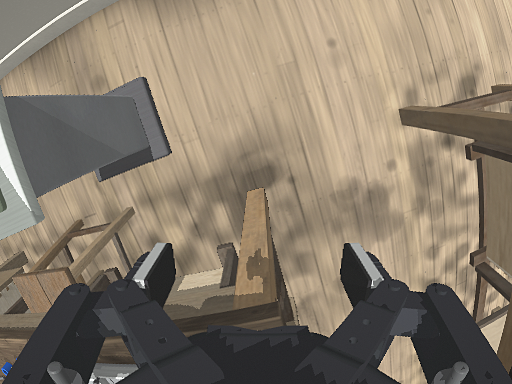

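Scene view: a brass/tan ring is at (308,253) and a pale steel ring at (343,303). The blue rings are at (274,242), (344,236) and (339,270), and a purple one is at (311,218). In the top view the tan ring is at (333,191) and the steel ring at (384,206), with the rail's plain open end to the right at (235,187). The tan ring fits "brass, larger", and I'll confirm that in an enlarged crop while measuring it.

```bash
cat > h.py <<'E'
import numpy as np,cv2
from scipy.spatial.transform import Rotation as R
from cell import sensors,cams
def ray(f,u,v):
    d=np.array([(u-f["cx"])/f["fx"],(v-f["cy"])/f["fy"],1.0])
    M=f["rotation"]; M=np.array(M)
    M=R.from_euler("xyz",M).as_matrix() if M.shape==(3,) else M
    return np.array(f["position"]),M@d
def onplane(f,u,v,z):
    p,d=ray(f,u,v); t=(z-p[2])/d[2]; return p+t*d
def proj(f,P):
    M=R.from_euler("xyz",f["rotation"]).as_matrix()
    c=(np.asarray(P)-f["position"])@M
    return np.stack([f["fx"]*c[...,0]/c[...,2]+f["cx"],f["fy"]*c[...,1]/c[...,2]+f["cy"]],-1)
def wray(f,u,v):
    x,y=u-f["cx"],v-f["cy"]; r=np.hypot(x,y); th=r/f["fx"]
    d=np.array([np.sin(th)*x/max(r,1e-9),np.sin(th)*y/max(r,1e-9),np.cos(th)])
    return np.array(f["position"]),R.from_euler("xyz",f["rotation"]).as_matrix()@d
def wplane(f,u,v,z):
    p,d=wray(f,u,v); return p+(z-p[2])/d[2]*d
E
python3 - <<'E'
from h import *
a=cams.grab_frame("top"); b=cams.grab_frame("scene")
ti=a["image"][:,:,::-1]; si=b["image"][:,:,::-1]
c1=cv2.resize(ti[140:225,110:260],None,fx=5,fy=5,interpolation=cv2.INTER_CUBIC)
c2=cv2.resize(ti[140:225,285:405],None,fx=5,fy=5,interpolation=cv2.INTER_CUBIC)
c3=cv2.resize(si[125:215,160:275],None,fx=6,fy=6,interpolation=cv2.INTER_CUBIC)
for i,c in enumerate([c1,c2,c3]): cv2.imwrite(f"pics/crop{i}.png",c)
for n,f in (("top",a),("scene",b)):
    h=cv2.cvtColor(f["image"],cv2.COLOR_RGB2HSV)
    print(n,[ (h[v,u].tolist()) for u,v in ([(327,191),(339,191),(384,201)] if n=="top" else [(303,256),(308,261),(343,309)])])
for nm,u,v,z in [("bush",333,191,.03),("small",384,206,.022)]: print(nm,onplane(a,u,v,z))
E
```

```text
top [[23, 73, 210], [23, 74, 204], [30, 6, 177]]
scene [[22, 56, 182], [22, 63, 159], [18, 9, 148]]
bush [ 0.47421427 -0.22886921  0.03      ]
small [ 0.43473237 -0.35107488  0.022     ]
```

View pics/crop0.png

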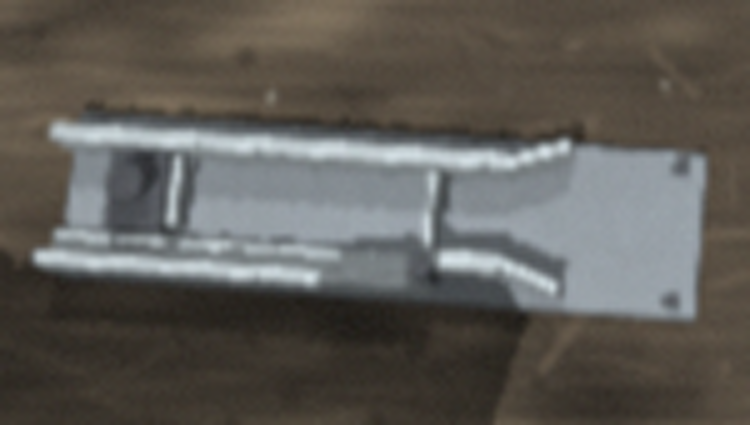

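View pics/crop1.png

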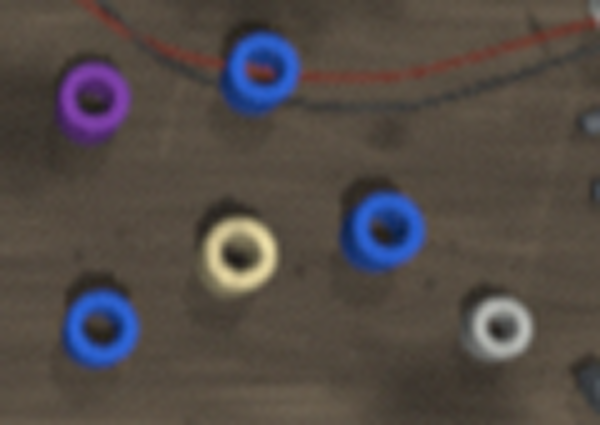

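View pics/crop2.png

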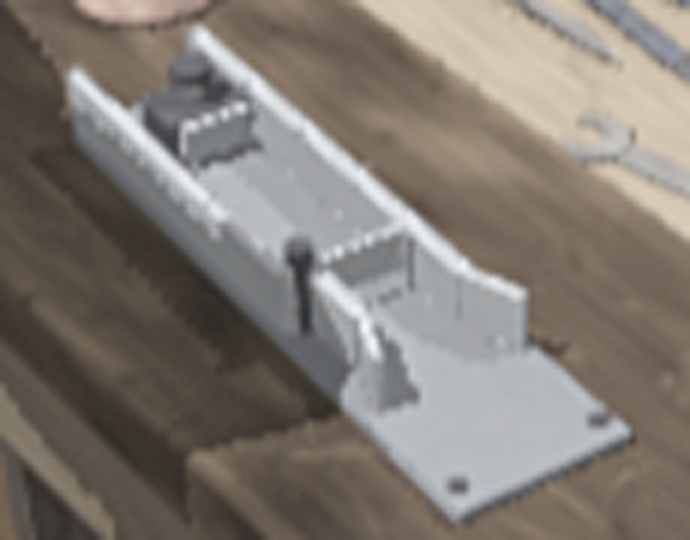

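The crop confirms it: the tan brass ring at crop (240,255) is larger than the steel one at (500,328), and the others are blue or purple. The rail runs from right (open end) to left in the top view, with the gate hinge on the robot's side. Next I'll work out the rail pose and the bush centre.

```bash
cat > m1.py <<'E'
from h import *
from scipy.optimize import least_squares
a=cams.grab_frame("top"); b=cams.grab_frame("scene")
T=lambda c:np.array([110+(c[0]+.5)/5-.5,140+(c[1]+.5)/5-.5])
S=lambda c:np.array([160+(c[0]+.5)/6-.5,125+(c[1]+.5)/6-.5])
pts=[(a,(-160,-42,8),T((707,153))),(a,(-160,42,8),T((695,320))),(a,(-95,-35,38),T((570,145))),(a,(-95,35,38),T((556,292))),
 (b,(-160,-42,8),S((632,433))),(b,(-160,42,8),S((459,513))),(b,(-95,-35,38),S((527,290))),(b,(-95,35,38),S((378,350)))]
def tr(p,P):
    c,s=np.cos(p[2]),np.sin(p[2]); x,y,z=np.array(P)/1000
    return np.array([p[0]+c*x-s*y,p[1]+s*x+c*y,z])
def res(p): return np.concatenate([proj(f,tr(p,P))-uv for f,P,uv in pts])
s=least_squares(res,[0.48,0.1,1.57]); print("rail",s.x, "deg",np.degrees(s.x[2])); print(res(s.x).reshape(-1,2).round(2).tolist())
s2=least_squares(lambda p:res(p)[:8],[0.48,0.1,1.57]); print("top only",s2.x)
s2=least_squares(lambda p:res(p)[8:],[0.48,0.1,1.57]); print("scene only",s2.x)
np.save("rail.npy",s.x)
h=cv2.cvtColor(a["image"],cv2.COLOR_RGB2HSV)
for nm,lo,hi,(u,v),z in [("bush",(18,50,120),(30,120,255),(333,191),.03)]:
    m=cv2.inRange(h,lo,hi); w=np.zeros_like(m); w[v-14:v+14,u-14:u+14]=m[v-14:v+14,u-14:u+14]
    # bright top face
    w2=w.copy(); w2[h[:,:,2]<190]=0
    c=max(cv2.findContours(w2,0,1)[0],key=cv2.contourArea); e=cv2.minEnclosingCircle(c); print(nm,e,cv2.fitEllipse(c),onplane(a,*e[0],z),onplane(a,*cv2.fitEllipse(c)[0],z))
h=cv2.cvtColor(b["image"],cv2.COLOR_RGB2HSV)
m=cv2.inRange(h,(16,35,120),(32,140,255)); w=np.zeros_like(m);w[235:270,292:325]=m[235:270,292:325]
c=max(cv2.findContours(w,0,1)[0],key=cv2.contourArea); x,y,ww,hh=cv2.boundingRect(c); print("scene bbox",x,y,ww,hh)
for q in [(0.474,-0.229)]:
    th=np.linspace(0,6.28,60); P=np.concatenate([np.stack([q[0]+.017*np.cos(th),q[1]+.017*np.sin(th),0*th+z],-1) for z in (0,.03)])
    uv=proj(b,P); print("pred",uv.min(0),uv.max(0))
o=a["image"][:,:,::-1].copy()
E
python3 m1.py
```

```text
rail [0.51186757 0.1321417  1.4652119 ] deg 83.95045786156018
[[-0.04, 0.24], [-0.27, -0.12], [0.18, 0.04], [0.34, -0.97], [-0.03, -0.72], [-0.44, -0.4], [-0.38, 0.65], [0.09, 1.07]]
top only [0.510048   0.13242779 1.4755225 ]
scene only [0.51429975 0.13198947 1.4510907 ]
bush ((332.8333435058594, 190.5), 6.3465681076049805) ((332.87744140625, 190.4569854736328), (11.535395622253418, 12.386734008789062), 83.5792007446289) [ 0.47545171 -0.22855059  0.03      ] [ 0.47555359 -0.22866409  0.03      ]
scene bbox 297 242 21 23
pred [298.26495086 242.72441553] [315.96881631 264.92218709]
```

```bash
cat > m2.py <<'E'
from h import *
a=cams.grab_frame("top"); g=cv2.cvtColor(a["image"],cv2.COLOR_RGB2GRAY)
p=np.load("rail.npy")
def toR(P): 
    d=P[:2]-p[:2]; c,s=np.cos(p[2]),np.sin(p[2]); return np.array([c*d[0]+s*d[1],-s*d[0]+c*d[1]])*1000
m=(g>195).astype(np.uint8); 
# rail coords of bright pixels at z 38
ys,xs=np.nonzero(m[150:205,112:262]); ys+=150; xs+=112
Q=np.array([toR(onplane(a,u,v,.038)) for u,v in zip(xs,ys)])
for lo,hi,x0,x1,n in [(-32,-15,-50,150,"far wall"),(28,50,20,150,"near wall back"),(15,28,20,150,"curb@38")]:
    k=(Q[:,1]>lo)&(Q[:,1]<hi)&(Q[:,0]>x0)&(Q[:,0]<x1); 
    if k.sum()>5:
        f=np.polyfit(Q[k,0],Q[k,1],1); print(n,k.sum(),"slope deg",np.degrees(f[0]),"y at0",f[1])
k=(abs(Q[:,1])<15); print("gate/head x:",np.sort(Q[k,0]).round(0).tolist())
# base plate right/lower edge
E
python3 m2.py
```

```text
far wall 121 slope deg 0.2280193605175777 y at0 -24.41293644580196
near wall back 40 slope deg 0.1913672801549301 y at0 38.03575332057556
gate/head x: [-29.0, -29.0, -29.0, -29.0]
```

```bash
cat > go.py <<'E'
# usage: go.py x y z phi  -> needed translation (units 40mm) and spin from measured pose ; phi = world angle of tool y
import sys
from h import *
def need(t,phi=None):
    s=sensors.sense(); Rm=R.from_euler("xyz",s["tool_rot"]).as_matrix()
    d=Rm.T@(np.array(t)-s["eef_pos"])/0.04
    ty=Rm[:,1]; cur=np.arctan2(ty[1],ty[0]); sp=None if phi is None else -((phi-cur+np.pi)%(2*np.pi)-np.pi)
    print("t=%.2f pos=%s phi=%.3f F=%s gap=%.3f"%(s["time"],s["eef_pos"].round(4),cur,s["ft_force"].round(1),s["finger_gap"]))
    print("translation",d.round(3).tolist(),"spin",None if sp is None else round(sp,3))
if __name__=="__main__":
    v=[float(x) for x in sys.argv[1:]]; need(v[:3],v[3] if len(v)>3 else None)
E
python3 - <<'E'
import numpy as np
p=np.load("rail.npy"); p[2]=1.469; np.save("rail.npy",p)
E
python3 go.py 0.475 -0.2286 0.20 -0.102
```

```text
t=0.40 pos=[0.1769 0.547  0.2452] phi=1.258 F=[-0.5 -0.3 -0.3] gap=1.001
translation [-13.057, -16.156, 1.134] spin 1.36
```

Call:
send_rows:
  plan:
    - {"hand": 60,"translation": [-13.06,-16.16,0],"spin": 1.36}
    - {"hand": 60,"translation": [-13.06,-16.16,0],"spin": 1.36}
    - {"hand": 60,"translation": [-13.06,-16.16,0],"spin": 1.36}
    - {"hand": 60,"translation": [-13.06,-16.16,0],"spin": 1.36}
    - {"hand": 60,"translation": [-13.06,-16.16,0],"spin": 1.36}
  force: 30

```text
time: 0.82
eef_pos: [0.2518, 0.3509, 0.2453]
tool_rot: [3.141, 0.0, 2.199]
ft_force: [0.9, -0.5, -0.2]
finger_gap: 0.703
```

```bash
python3 go.py 0.475 -0.2286 0.20 -0.102
```

```text
t=0.82 pos=[0.2518 0.3509 0.2453] phi=0.628 F=[ 0.9 -0.5 -0.2] gap=0.703
translation [-15.001, -3.995, 1.133] spin 0.73
```

Call:
send_rows:
  plan:
    - {"hand": 60,"translation": [-15.0,-4.0,0],"spin": 0.73}
    - {"hand": 60,"translation": [-15.0,-4.0,0],"spin": 0.73}
    - {"hand": 60,"translation": [-15.0,-4.0,0],"spin": 0.73}
    - {"hand": 60,"translation": [-15.0,-4.0,0],"spin": 0.73}
    - {"hand": 60,"translation": [-15.0,-4.0,0],"spin": 0.73}

```text
time: 1.23
eef_pos: [0.3276, 0.1567, 0.2457]
tool_rot: [3.14, -0.001, 1.573]
ft_force: [0.6, 0.7, -0.8]
finger_gap: 0.703
```

```bash
python3 go.py 0.475 -0.2286 0.20 -0.102
```

```text
t=1.23 pos=[0.3276 0.1567 0.2457] phi=0.003 F=[ 0.6  0.7 -0.8] gap=0.703
translation [-9.643, 3.659, 1.141] spin 0.105
```

Call:
send_rows:
  plan:
    - {"hand": 60,"translation": [-9.64,3.66,0.5],"spin": 0.105}
    - {"hand": 60,"translation": [-9.64,3.66,0.5],"spin": 0.105}
    - {"hand": 60,"translation": [-9.64,3.66,0.5],"spin": 0.105}
    - {"hand": 60,"translation": [-9.64,3.66,0.5],"spin": 0.105}
    - {"hand": 60,"translation": [-9.64,3.66,0.5],"spin": 0.105}

```text
time: 1.65
eef_pos: [0.4031, -0.0375, 0.2355]
tool_rot: [3.14, -0.0, 1.473]
ft_force: [1.5, -0.1, 0.4]
finger_gap: 0.702
```

```bash
python3 go.py 0.475 -0.2286 0.15 -0.102
```

```text
t=1.65 pos=[ 0.4031 -0.0375  0.2355] phi=-0.098 F=[ 1.5 -0.1  0.4] gap=0.702
translation [-4.579, 2.251, 2.139] spin 0.004
```

Call:
send_rows:
  plan:
    - {"hand": 60,"translation": [-4.58,2.25,2.1],"spin": 0.004}
    - {"hand": 60,"translation": [-4.58,2.25,2.1],"spin": 0.004}
    - {"hand": 60,"translation": [-4.58,2.25,2.1],"spin": 0.004}
    - {"hand": 60,"translation": [-4.58,2.25,2.1],"spin": 0.004}
    - {"hand": 60,"translation": [-4.58,2.25,2.1],"spin": 0.004}

```text
time: 2.07
eef_pos: [0.471, -0.2178, 0.1552]
tool_rot: [3.141, -0.0, 1.469]
ft_force: [0.3, 0.9, 0.2]
finger_gap: 0.704
```

Call:
send_rows:
  plan:
    - {"hand": 60,"translation": [-0.3,0.15,0.14],"spin": 0}
    - {"hand": 60,"translation": [-0.3,0.15,0.14],"spin": 0}

```text
time: 2.23
eef_pos: [0.4758, -0.2308, 0.1485]
tool_rot: [-3.14, -0.0, 1.466]
ft_force: [0.2, -0.1, -0.8]
finger_gap: 0.699
```

```bash
python3 go.py 0.475 -0.2286 0.15 -0.102; python3 - <<'E'
from h import *
f=cams.grab_frame("wrist"); cv2.imwrite("pics/wrist1.png",f["image"][:,:,::-1]); np.save("w1.npy",f,allow_pickle=True)
E
```

```text
t=2.23 pos=[ 0.4758 -0.2308  0.1485] phi=-0.104 F=[ 0.2 -0.1 -0.8] gap=0.699
translation [0.052, -0.024, -0.038] spin -0.002
```

View pics/wrist1.png

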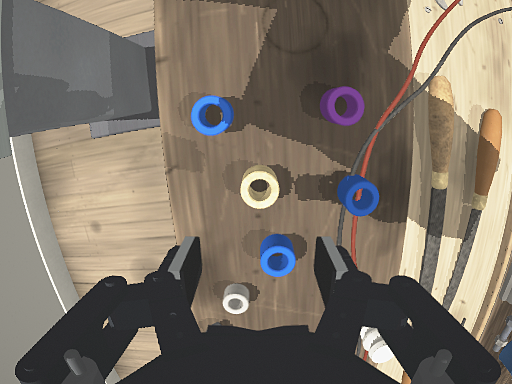

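Wrist view: the brass ring is at (259,187). A blue ring at (277,255) lies toward the steel one at (235,299). I'll cast the brass ring's rim onto z = 30 mm.

```bash
python3 - <<'E'
from h import *
f=np.load("w1.npy",allow_pickle=True).item()
h=cv2.cvtColor(f["image"],cv2.COLOR_RGB2HSV); m=cv2.inRange(h,(16,40,120),(32,150,255))
w=np.zeros_like(m); w[160:216,230:290]=m[160:216,230:290]
c=max(cv2.findContours(w,0,1)[0],key=cv2.contourArea); e=cv2.fitEllipse(c); print("outer",e)
cs=cv2.findContours(w,cv2.RETR_CCOMP,1); 
for cc,hh in zip(cs[0],cs[1][0]):
    if hh[3]>=0 and len(cc)>10: ee=cv2.fitEllipse(cc); print("hole",ee,wplane(f,*ee[0],.03))
print(wplane(f,*e[0],.03),f["position"])
# outer contour points on z=.03 -> circle
P=np.array([wplane(f,*q[0],.03) for q in c]); (cx,cy),r=cv2.minEnclosingCircle((P[:,:2]*1000).astype(np.float32)); print(cx,cy,r)
b=onplane
E
```

```text
outer ((255.77732849121094, 185.71250915527344), (40.49931335449219, 55.64521789550781), 165.26185607910156)
hole ((241.0, 205.0), (2.2198054790496826, 9.219544410705566), 0.0) [ 0.46100261 -0.24114872  0.03      ]
hole ((274.6016845703125, 193.94247436523438), (5.991150379180908, 7.279904842376709), 74.56549835205078) [ 0.49130219 -0.23411618  0.03      ]
hole ((273.20428466796875, 181.187255859375), (4.435204982757568, 9.384132385253906), 130.57240295410156) [ 0.49113126 -0.22259125  0.03      ]
hole ((259.1896667480469, 185.21458435058594), (13.274445533752441, 19.511762619018555), 89.23919677734375) [ 0.47878788 -0.22490174  0.03      ]
hole ((248.35226440429688, 178.26031494140625), (3.8219985961914062, 5.003480911254883), 160.22837829589844) [ 0.47020172 -0.21779057  0.03      ]
hole ((264.0692443847656, 175.246826171875), (6.709181308746338, 7.097174167633057), 85.20677185058594) [ 0.48384695 -0.21656522  0.03      ]
hole ((257.7095031738281, 174.81829833984375), (5.241640090942383, 7.595612525939941), 142.46270751953125) [ 0.47848676 -0.21562489  0.03      ]
hole ((251.8898162841797, 174.7827606201172), (3.6023542881011963, 6.807449817657471), 54.9598274230957) [ 0.47355109 -0.21507133  0.03      ]
hole ((236.0, 170.0), (2.2215006351470947, 6.497862815856934), 0.0) [ 0.46055079 -0.20946514  0.03      ]
[ 0.47581745 -0.22503588  0.03      ] [ 0.48491226 -0.15827459  0.27722079]
472.7146301269531 -226.93319702148438 29.206195831298828
```

```bash
python3 - <<'E'
from h import *
f=np.load("w1.npy",allow_pickle=True).item()
h=cv2.cvtColor(f["image"],cv2.COLOR_RGB2HSV); m=cv2.inRange(h,(16,40,205),(32,150,255))
w=np.zeros_like(m); w[160:216,230:290]=m[160:216,230:290]
c=max(cv2.findContours(w,0,1)[0],key=cv2.contourArea); e=cv2.fitEllipse(c); print("outer",e,wplane(f,*e[0],.03))
P=np.array([wplane(f,*q[0],.03) for q in c]); print(cv2.minEnclosingCircle((P[:,:2]*1000).astype(np.float32)))
P=np.array([wplane(f,*q[0],.0) for q in c]); print("z0",P[:,:2].min(0),P[:,:2].max(0))
cv2.imwrite("pics/w1crop.png",np.hstack([cv2.resize(f["image"][155:220,225:295,::-1],None,fx=6,fy=6),cv2.cvtColor(cv2.resize(w[155:220,225:295],None,fx=6,fy=6),8)]))
E
```

```text
outer ((260.0885009765625, 187.6558380126953), (29.67980194091797, 36.32480239868164), 115.19111633300781) [ 0.479333   -0.22715461  0.03      ]
((478.7086181640625, -228.82958984375), 17.12253189086914)
z0 [ 0.45876046 -0.25502336] [ 0.49616019 -0.21848985]
```

View pics/w1crop.png

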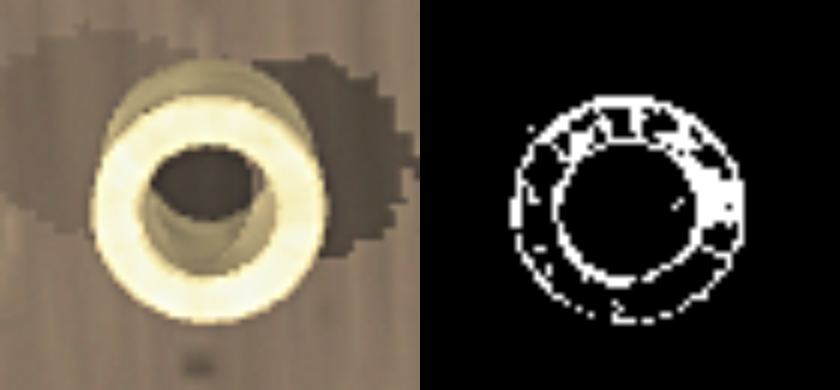

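Call:
send_rows:
  plan:
    - {"hand": 60,"translation": [0.05,0.03,0.8],"spin": 0}
    - {"hand": 60,"translation": [0.05,0.03,1.6],"spin": 0}
    - {"hand": 60,"translation": [0.05,0.03,2.1],"spin": 0}
    - {"hand": 60,"translation": [0.05,0.03,2.4],"spin": 0}
    - {"hand": 60,"translation": [0.05,0.03,2.4],"spin": 0}

```text
time: 2.7
eef_pos: [0.475, -0.2238, 0.0528]
tool_rot: [-3.137, -0.002, 1.471]
ft_force: [-0.6, -0.2, -0.4]
finger_gap: 0.701
```

```bash
python3 go.py 0.477 -0.2287 0.018 -0.102
```

```text
t=2.70 pos=[ 0.475  -0.2238  0.0528] phi=-0.099 F=[-0.6 -0.2 -0.4] gap=0.701
translation [-0.118, 0.067, 0.869] spin 0.003
```

Call:
send_rows:
  plan:
    - {"hand": 60,"translation": [0,0,0],"spin": 0}
    - {"hand": 60,"translation": [0,0,0],"spin": 0}
    - {"hand": 60,"translation": [0,0,0],"spin": 0}

```text
time: 2.95
eef_pos: [0.4778, -0.2263, 0.056]
tool_rot: [3.139, 0.001, 1.47]
ft_force: [-0.2, -0.3, 0.3]
finger_gap: 0.703
```

```bash
python3 go.py 0.477 -0.2287 0.018 -0.102
```

```text
t=2.95 pos=[ 0.4778 -0.2263  0.056 ] phi=-0.100 F=[-0.2 -0.3  0.3] gap=0.703
translation [-0.062, -0.016, 0.95] spin 0.002
```

Call:
send_rows:
  plan:
    - {"hand": 60,"translation": [-0.05,0,0.4],"spin": 0}
    - {"hand": 60,"translation": [-0.05,0,0.7],"spin": 0}
    - {"hand": 60,"translation": [-0.05,0,0.93],"spin": 0}
    - {"hand": 60,"translation": [-0.05,0,0.93],"spin": 0}
    - {"hand": 60,"translation": [-0.05,0,0.93],"spin": 0}

```text
time: 3.37
eef_pos: [0.4767, -0.2283, 0.0174]
tool_rot: [3.142, -0.0, 1.47]
ft_force: [-1.3, 0.3, -0.3]
finger_gap: 0.703
```

```bash
python3 go.py 0.477 -0.2287 0.018 -0.102;  python3 - <<'E'
from h import *
f=cams.grab_frame("wrist"); cv2.imwrite("pics/wrist2.png",f["image"][:,:,::-1])
E
```

```text
t=3.37 pos=[ 0.4767 -0.2283  0.0174] phi=-0.101 F=[-1.3  0.3 -0.3] gap=0.703
translation [-0.009, 0.007, -0.016] spin 0.001
```

View pics/wrist2.png

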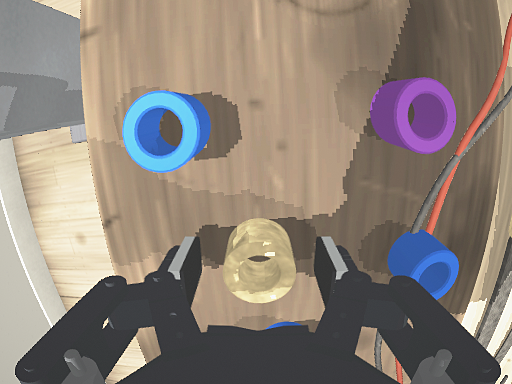

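The brass ring at (259,262) sits centred between the two fingers at (185,265) and (333,265). Closing gently.

Call:
send_rows:
  plan:
    - {"hand": 30,"translation": [0,0,0],"spin": 0}
    - {"hand": 30,"translation": [0,0,0],"spin": 0}
    - {"hand": 30,"translation": [0,0,0],"spin": 0}
    - {"hand": 30,"translation": [0,0,0],"spin": 0}
    - {"hand": 30,"translation": [0,0,0],"spin": 0}
  force: 30

```text
time: 3.83
eef_pos: [0.4771, -0.2286, 0.0179]
tool_rot: [3.14, 0.0, 1.47]
ft_force: [-0.7, 1.1, 6.4]
finger_gap: 0.389
```

Call:
send_rows:
  plan:
    - {"hand": 30,"translation": [0,0,-0.2],"spin": 0}
    - {"hand": 30,"translation": [0,0,-0.8],"spin": 0}
    - {"hand": 30,"translation": [0,0,-1.4],"spin": 0}
    - {"hand": 30,"translation": [0,0,-1.8],"spin": 0}
    - {"hand": 30,"translation": [0,0,-1.8],"spin": 0}

```text
time: 4.25
eef_pos: [0.4786, -0.2293, 0.0926]
tool_rot: [3.135, 0.002, 1.47]
ft_force: [0.0, 1.4, -0.8]
finger_gap: 0.383
```

```bash
python3 go.py 0.4992 0.0078 0.09 -0.102;  python3 - <<'E'
from h import *
f=cams.grab_frame("wrist"); cv2.imwrite("pics/wrist3.png",f["image"][:,:,::-1])
E
```

```text
t=4.25 pos=[ 0.4786 -0.2293  0.0926] phi=-0.101 F=[ 0.   1.4 -0.8] gap=0.383
translation [5.95, -0.086, 0.049] spin 0.001
```

View pics/wrist3.png

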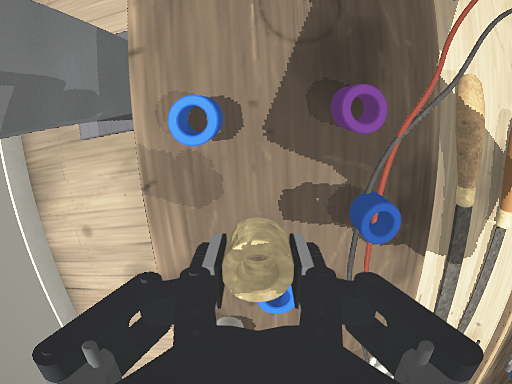

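The bush is held between the pads and its place on the bench is empty. Next I'll carry it over to the rail's open end.

Call:
send_rows:
  plan:
    - {"hand": 30,"translation": [0.7,-0.09,0],"spin": 0}
    - {"hand": 30,"translation": [1.6,-0.09,0],"spin": 0}
    - {"hand": 30,"translation": [2.5,-0.09,0],"spin": 0}
    - {"hand": 30,"translation": [3.4,-0.09,0],"spin": 0}
    - {"hand": 30,"translation": [4.2,-0.09,0],"spin": 0}

```text
time: 4.72
eef_pos: [0.4887, -0.0589, 0.0878]
tool_rot: [-3.139, -0.0, 1.469]
ft_force: [-0.3, 0.1, -0.4]
finger_gap: 0.386
```

Call:
send_rows:
  plan:
    - {"hand": 30,"translation": [0.7,0,0],"spin": 0}
    - {"hand": 30,"translation": [1.3,0,0],"spin": 0}
    - {"hand": 30,"translation": [1.75,0,0],"spin": 0}
    - {"hand": 30,"translation": [1.75,0,0],"spin": 0}
    - {"hand": 30,"translation": [1.75,0,0],"spin": 0}

```text
time: 5.13
eef_pos: [0.4962, 0.0094, 0.088]
tool_rot: [-3.139, 0.0, 1.472]
ft_force: [-0.5, 0.1, -0.8]
finger_gap: 0.387
```

```bash
python3 go.py 0.4992 0.0078 0.09 -0.102;  python3 - <<'E'
from h import *
f=cams.grab_frame("wrist"); cv2.imwrite("pics/wrist4.png",f["image"][:,:,::-1]); np.save("w4.npy",f,allow_pickle=True)
cv2.imwrite("pics/w4crop.png",cv2.resize(f["image"][0:300,130:430,::-1],None,fx=2,fy=2,interpolation=cv2.INTER_CUBIC))
E
```

```text
t=5.13 pos=[0.4962 0.0094 0.088 ] phi=-0.099 F=[-0.5  0.1 -0.8] gap=0.387
translation [-0.033, 0.079, -0.051] spin 0.003
```

View pics/w4crop.png

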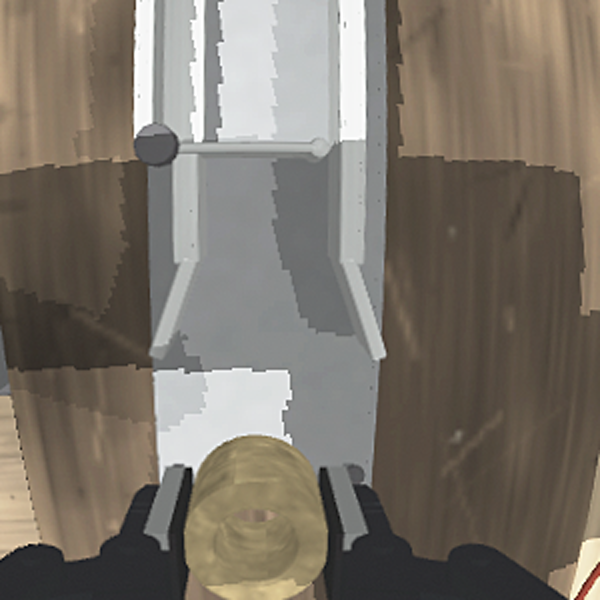

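```bash
cat > rc.py <<'E'
from h import *
p=np.load("rail.npy")
def toR(P):
    d=np.asarray(P)[:2]-p[:2]; c,s=np.cos(p[2]),np.sin(p[2]); return np.array([c*d[0]+s*d[1],-s*d[0]+c*d[1]])*1000
def toW(x,y):
    c,s=np.cos(p[2]),np.sin(p[2]); return np.array([p[0]+(c*x-s*y)/1000,p[1]+(s*x+c*y)/1000])
E
python3 - <<'E'
from rc import *
f=np.load("w4.npy",allow_pickle=True).item()
C=lambda a,b:(130+(a+.5)/2-.5,(b+.5)/2-.5)
for n,c,z in [("near wall in",(199,250),.038),("near in",(199,170),.038),("far in",(330,250),.038),("far in",(330,150),.038),("plate L",(157,450),.008),("plate R",(375,450),.008),("plate L",(154,390),.008),("plate R",(379,390),.008),("gate mid",(250,148),.042),("gate tip",(325,148),.042),("hinge",(156,145),.055),("flare L end",(160,355),.038),("flare R end",(375,355),.038),("bush top",(257,515),.1)]:
    print(n,toR(wplane(f,*C(*c),z)).round(1))
print("tcp",toR(sensors.sense()["eef_pos"]))
E
```

```text
near wall in [-61.5  19.1]
near in [-37.4  18.9]
far in [-61.3 -20.1]
far in [-31.1 -19.8]
plate L [-138.7   39.9]
plate R [-138.5  -43.9]
plate L [-114.6   39.8]
plate R [-114.4  -43.8]
gate mid [-31.3   3.8]
gate tip [-31.  -17.8]
hinge [-31.4  28.9]
flare L end [-94.   31.9]
flare R end [-93.7 -35.3]
bush top [-115.4    1.6]
tcp [-124.37431107    2.98898309]
```

The rail's walls are seen from the wrist at about (199,200) and (330,200) in the crop, so the rail's centre lies about 1 mm to the -y side of my estimate. I'll aim at rail y = -1 and lower.

Call:
send_rows:
  plan:
    - {"hand": 30,"translation": [-0.01,0.1,0.3],"spin": 0}
    - {"hand": 30,"translation": [-0.01,0.1,0.7],"spin": 0}
    - {"hand": 30,"translation": [-0.01,0.1,1.1],"spin": 0}
    - {"hand": 30,"translation": [-0.01,0.1,1.3],"spin": 0}
    - {"hand": 30,"translation": [-0.01,0.1,1.3],"spin": 0}

```text
time: 5.6
eef_pos: [0.4993, 0.007, 0.0352]
tool_rot: [-3.137, 0.001, 1.468]
ft_force: [0.0, -0.7, -0.2]
finger_gap: 0.385
```

Call:
send_rows:
  plan:
    - {"hand": 30,"translation": [0,0,0],"spin": 0}
    - {"hand": 30,"translation": [0,0,0],"spin": 0}

```text
time: 5.77
eef_pos: [0.5015, 0.0076, 0.0377]
tool_rot: [3.14, -0.0, 1.469]
ft_force: [0.2, -0.1, -0.1]
finger_gap: 0.381
```

```bash
python3 -c "
from rc import *; print(toW(-125,-1)); print(toR(sensors.sense()['eef_pos']))"; python3 go.py 0.5002 0.0077 0.026 -0.102
```

```text
[0.50015982 0.00768718]
[-124.99441571   -2.35957153]
t=5.77 pos=[0.5015 0.0076 0.0377] phi=-0.102 F=[ 0.2 -0.1 -0.1] gap=0.381
translation [0.0, -0.033, 0.292] spin 0.0
```

Call:
send_rows:
  plan:
    - {"hand": 30,"translation": [0,-0.03,0.1],"spin": 0}
    - {"hand": 30,"translation": [0,-0.03,0.2],"spin": 0}
    - {"hand": 30,"translation": [0,-0.03,0.25],"spin": 0}
    - {"hand": 30,"translation": [0,-0.03,0.25],"spin": 0}
    - {"hand": 30,"translation": [0,-0.03,0.25],"spin": 0}

```text
time: 6.18
eef_pos: [0.4998, 0.0082, 0.0271]
tool_rot: [-3.141, -0.0, 1.47]
ft_force: [-0.2, -0.2, -1.2]
finger_gap: 0.384
```

```bash
python3 go.py 0.5002 0.0077 0.026 -0.102;python3 - <<'E'
from h import *
f=cams.grab_frame("scene"); cv2.imwrite("pics/s1.png",cv2.resize(f["image"][120:230,150:290,::-1],None,fx=5,fy=5,interpolation=cv2.INTER_CUBIC))
E
```

```text
t=6.18 pos=[0.4998 0.0082 0.0271] phi=-0.101 F=[-0.2 -0.2 -1.2] gap=0.384
translation [-0.012, 0.012, 0.026] spin 0.001
```

View pics/s1.png

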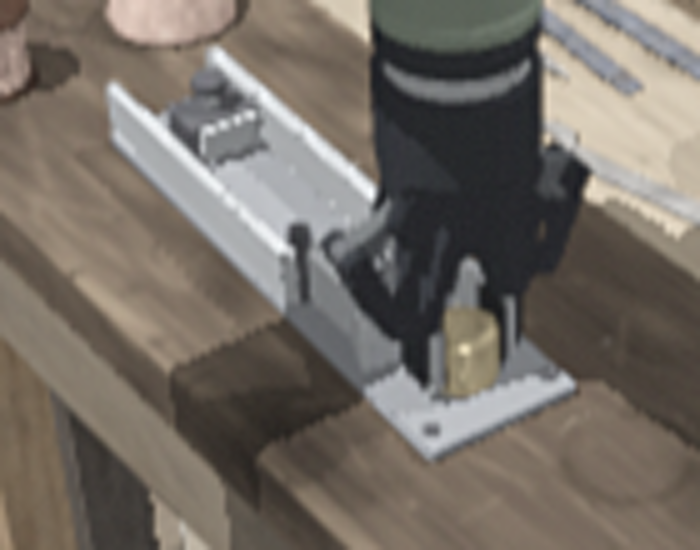

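The scene view shows the upright bush at crop (470,355), just over the plate at the open end. I'll lower the last millimetre and open.

Call:
send_rows:
  plan:
    - {"hand": 30,"translation": [0,0,0.015],"spin": 0}
    - {"hand": 30,"translation": [0,0,0.03],"spin": 0}
    - {"hand": 30,"translation": [0,0,0.03],"spin": 0}

```text
time: 6.48
eef_pos: [0.5, 0.0082, 0.026]
tool_rot: [3.141, -0.0, 1.47]
ft_force: [1.4, -0.4, -0.7]
finger_gap: 0.387
```

Call:
send_rows:
  plan:
    - {"hand": 40,"translation": [0,0,0.03],"spin": 0}
    - {"hand": 46,"translation": [0,0,0],"spin": 0}
    - {"hand": 50,"translation": [0,0,0],"spin": 0}
    - {"hand": 50,"translation": [0,0,0],"spin": 0}

```text
time: 6.82
eef_pos: [0.5, 0.0081, 0.0261]
tool_rot: [3.141, -0.0, 1.47]
ft_force: [-0.1, -1.6, -0.1]
finger_gap: 0.585
```

Call:
send_rows:
  plan:
    - {"hand": 50,"translation": [0,0,-0.4],"spin": 0}
    - {"hand": 50,"translation": [0,0,-1.0],"spin": 0}
    - {"hand": 50,"translation": [0,0,-1.6],"spin": 0}
    - {"hand": 50,"translation": [0,0,-1.6],"spin": 0}
    - {"hand": 50,"translation": [0,0,-1.6],"spin": 0}

```text
time: 7.23
eef_pos: [0.5007, 0.0081, 0.0911]
tool_rot: [3.138, -0.0, 1.47]
ft_force: [-0.5, -0.7, 0.6]
finger_gap: 0.584
```

```bash
python3 go.py 0.5002 0.0077 0.09 -0.102;python3 - <<'E'
from h import *
f=cams.grab_frame("wrist"); np.save("w5.npy",f,allow_pickle=True); cv2.imwrite("pics/w5crop.png",cv2.resize(f["image"][40:340,130:430,::-1],None,fx=2,fy=2,interpolation=cv2.INTER_CUBIC))
E
```

```text
t=7.23 pos=[0.5007 0.0081 0.0911] phi=-0.101 F=[-0.5 -0.7  0.6] gap=0.584
translation [-0.012, -0.01, 0.028] spin 0.001
```

View pics/w5crop.png

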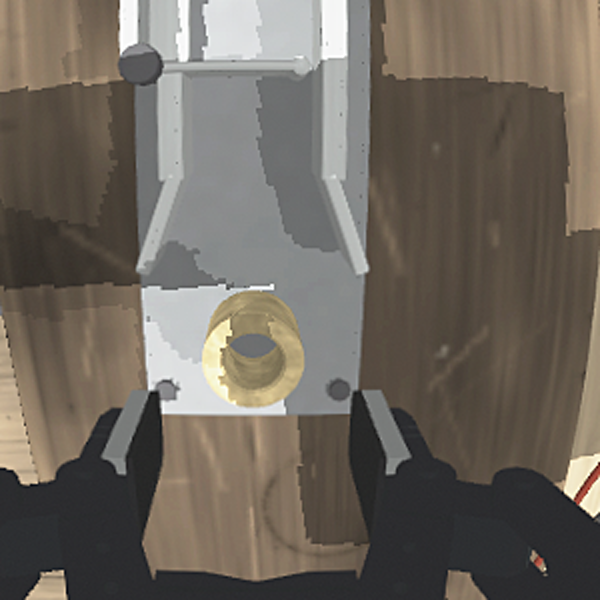

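The bush stands upright at crop (252,355), mid-plate, and its pose in the rail is next.

```bash
python3 - <<'E'
from rc import *
f=np.load("w5.npy",allow_pickle=True).item()
C=lambda a,b:(130+(a+.5)/2-.5,40+(b+.5)/2-.5)
for n,c,z in [("bushL",(202,360),.038),("bushR",(303,360),.038),("bush front low edge",(252,408),.038),("near in",(183,170),.038),("near in",(185,90),.038),("far in",(322,170),.038),("far in",(321,90),.038),("plate L",(143,320),.008),("plate R",(365,320),.008),("gate tip",(306,66),.042)]:
    print(n,toR(wplane(f,*C(*c),z)).round(1))
print("tcp",toR(sensors.sense()["eef_pos"]))
print("push start",toW(-162,-1), toW(-100,-1))
E
```

```text
bushL [-124.2   14.8]
bushR [-124.3  -18.5]
bush front low edge [-141.9   -1.6]
near in [-62.4  19.3]
near in [-37.8  18.4]
far in [-62.4 -23.1]
far in [-37.8 -22.6]
plate L [-120.1   39.7]
plate R [-120.2  -44.4]
gate tip [-31.  -17.7]
tcp [-124.58540765   -0.4977344 ]
push start [ 0.49639985 -0.02912128] [0.50270033 0.03255776]
```

Call:
send_rows:
  plan:
    - {"hand": 30,"translation": [-0.4,0.01,0],"spin": 0}
    - {"hand": 5,"translation": [-0.8,0.01,0],"spin": 0}
    - {"hand": 5,"translation": [-1.02,0.01,0],"spin": 0}
    - {"hand": 5,"translation": [-1.02,0.01,0],"spin": 0}
    - {"hand": 5,"translation": [-1.02,0.01,0],"spin": 0}

```text
time: 7.7
eef_pos: [0.4956, -0.0326, 0.0892]
tool_rot: [-3.14, -0.0, 1.468]
ft_force: [0.6, 0.4, -0.4]
finger_gap: 0.057
```

Call:
send_rows:
  plan:
    - {"hand": 5,"translation": [0,0,0.5],"spin": 0}
    - {"hand": 5,"translation": [0,0,1.0],"spin": 0}
    - {"hand": 5,"translation": [0,0,1.3],"spin": 0}
    - {"hand": 5,"translation": [0,0,1.4],"spin": 0}
    - {"hand": 5,"translation": [0,0,1.4],"spin": 0}

```text
time: 8.12
eef_pos: [0.4953, -0.0319, 0.0328]
tool_rot: [-3.139, -0.0, 1.47]
ft_force: [-0.3, 0.3, -0.5]
finger_gap: 0.058
```

```bash
python3 -c "
from rc import *; print(toW(-164,-.8)); print(toR(sensors.sense()['eef_pos']))
f=cams.grab_frame('wrist'); cv2.imwrite('pics/w6.png',f['image'][:,:,::-1])
f=cams.grab_frame('scene'); cv2.imwrite('pics/s2.png',cv2.resize(f['image'][120:230,150:290,::-1],None,fx=5,fy=5,interpolation=cv2.INTER_CUBIC))
"; python3 go.py 0.496 -0.0311 0.026 -0.102
```

```text
[ 0.49599765 -0.0310906 ]
[-164.83107631   -0.23376635]
t=8.22 pos=[ 0.4966 -0.0322  0.0342] phi=-0.101 F=[0.  0.3 0.9] gap=0.055
translation [0.025, -0.016, 0.205] spin 0.001
```

View pics/w6.png

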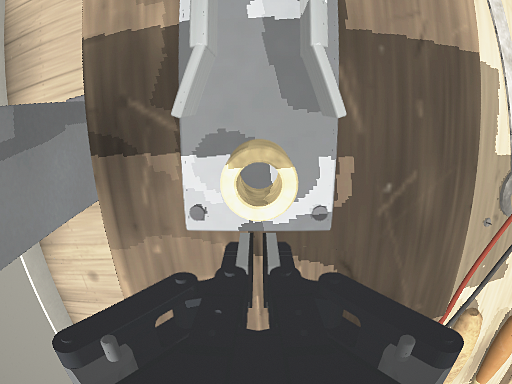

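View pics/s2.png

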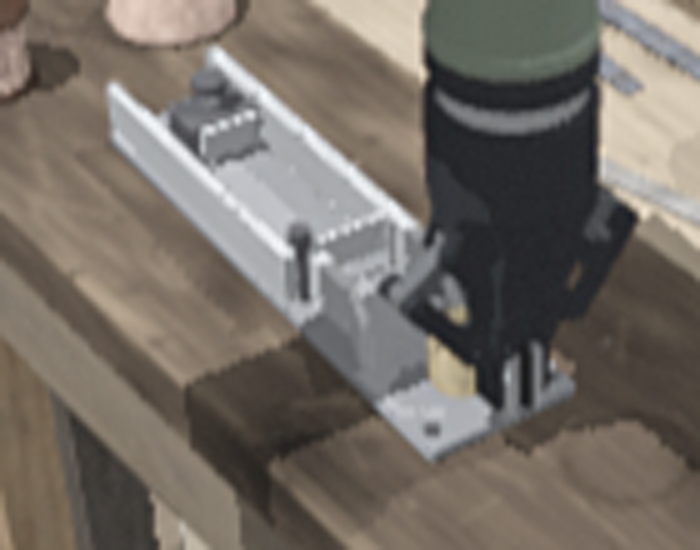

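```bash
python3 - <<'E'
from rc import *
from scipy.optimize import least_squares
f=cams.grab_frame("scene"); s=sensors.sense()
M=R.from_euler("xyz",s["tool_rot"]).as_matrix(); ty=M[:,1]; t=s["eef_pos"]
for n,c in [("far elbow low",(590,285)),("far elbow out",(635,215)),("far elbow top",(610,190)),("near elbow left",(383,287)),("near elbow low",(400,305)),("tip R",(540,400)),("tip L",(505,408)),("link/finger inner",(545,290))]:
    uv=np.array([150+(c[0]+.5)/5-.5,120+(c[1]+.5)/5-.5])
    r=least_squares(lambda q:proj(f,t+ty*q[0]+np.array([0,0,q[1]]))-uv,[0.03,0.03]); print(n,"lateral mm %.0f  above tips mm %.0f"%(r.x[0]*1000,r.x[1]*1000+14))
E
```

```text
far elbow low lateral mm 42  above tips mm 49
far elbow out lateral mm 67  above tips mm 78
far elbow top lateral mm 52  above tips mm 98
near elbow left lateral mm -68  above tips mm 98
near elbow low lateral mm -60  above tips mm 85
tip R lateral mm 15  above tips mm -8
tip L lateral mm -6  above tips mm -2
link/finger inner lateral mm 17  above tips mm 58
```

```bash
python3 - <<'E'
from rc import *
f=cams.grab_frame("scene"); P=toW(-30,30)
for z in (.042,.05,.055,.06,.065):
    u,v=proj(f,np.array([*P,z])); print(z,((u-150)*5).round(),((v-120)*5).round())
from math import *
for x in (60,80,90,100,110,115):
    P=toW(x,0)
    for f_,z in ((f,.033),): u,v=proj(f_,np.array([*P,z])); print(x,((u-150)*5).round(),((v-120)*5).round())
E
```

```text
0.042 302.0 241.0
0.05 301.0 228.0
0.055 300.0 220.0
0.06 299.0 212.0
0.065 299.0 204.0
60 263.0 150.0
80 244.0 133.0
90 234.0 124.0
100 225.0 116.0
110 216.0 107.0
115 211.0 103.0
```

Fingers are centred behind the bush, and the gate hinge post (about z 52) should pass under the gripper links. I'll start pushing in gentle steps.

Call:
send_rows:
  plan:
    - {"hand": 5,"translation": [0.05,-0.0,0.07],"spin": 0}
    - {"hand": 5,"translation": [0.15,-0.0,0.13],"spin": 0}
    - {"hand": 5,"translation": [0.25,-0.0,0.13],"spin": 0}
    - {"hand": 5,"translation": [0.35,0,0.13],"spin": 0}
    - {"hand": 5,"translation": [0.45,0,0.13],"spin": 0}

```text
time: 8.73
eef_pos: [0.498, -0.0141, 0.0288]
tool_rot: [3.141, -0.0, 1.47]
ft_force: [-0.0, 0.0, -0.5]
finger_gap: 0.061
```

Call:
send_rows:
  plan:
    - {"hand": 5,"translation": [0.1,0,0],"spin": 0}
    - {"hand": 5,"translation": [0.2,0,0],"spin": 0}
    - {"hand": 5,"translation": [0.3,0,0],"spin": 0}
    - {"hand": 5,"translation": [0.4,0,0],"spin": 0}
    - {"hand": 5,"translation": [0.5,0,0],"spin": 0}

```text
time: 9.15
eef_pos: [0.5, 0.0057, 0.0287]
tool_rot: [3.141, -0.0, 1.47]
ft_force: [-0.0, 0.3, 0.1]
finger_gap: 0.059
```

```bash
cat > st.py <<'E'
from rc import *
import sys
s=sensors.sense(); M=R.from_euler("xyz",s["tool_rot"]).as_matrix()
F=s["ft_force"]; e=toW(1000,0)-toW(0,0); n=toW(0,1000)-toW(0,0)
ty=M[:,1]
print("t %.2f rail tcp %s z %.1f  F rail x %.1f y %.1f z %.1f  phi %.3f (want -0.102)"%(s["time"],toR(s["eef_pos"]).round(1),s["eef_pos"][2]*1000,F[:2]@e,F[:2]@n,F[2],np.arctan2(ty[1],ty[0])))
if len(sys.argv)>1:
    f=cams.grab_frame("wrist"); cv2.imwrite(f"pics/{sys.argv[1]}.png",f["image"][:,:,::-1])
E
python3 st.py w7
```

```text
t 9.15 rail tcp [-126.9   -1. ] z 28.7  F rail x 0.3 y 0.1 z 0.1  phi -0.101 (want -0.102)
```

View pics/w7.png

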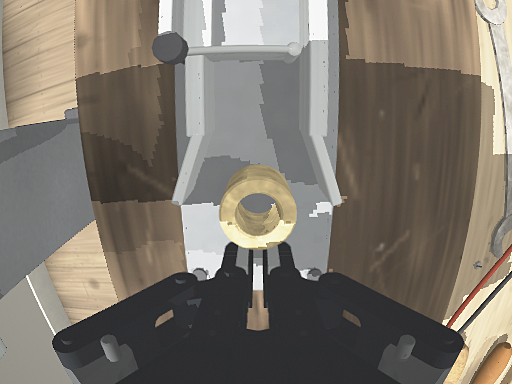

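The bush at (258,213) is sliding ahead of the fingers and entering the flare, centred and with no notable force. Continuing up to the gate.

Call:
send_rows:
  plan:
    - {"hand": 5,"translation": [0.1,0,0],"spin": 0}
    - {"hand": 5,"translation": [0.2,0,0],"spin": 0}
    - {"hand": 5,"translation": [0.3,0,0],"spin": 0}
    - {"hand": 5,"translation": [0.4,0,0],"spin": 0}
    - {"hand": 5,"translation": [0.5,0,0],"spin": 0}

```text
time: 9.62
eef_pos: [0.502, 0.0256, 0.0287]
tool_rot: [-3.142, -0.0, 1.47]
ft_force: [0.7, -0.4, -1.0]
finger_gap: 0.06
```

Call:
send_rows:
  plan:
    - {"hand": 5,"translation": [0.1,0,0],"spin": 0}
    - {"hand": 5,"translation": [0.2,0,0],"spin": 0}
    - {"hand": 5,"translation": [0.3,0,0],"spin": 0}
    - {"hand": 5,"translation": [0.4,0,0],"spin": 0}
    - {"hand": 5,"translation": [0.5,0,0],"spin": 0}

```text
time: 10.03
eef_pos: [0.504, 0.0455, 0.0287]
tool_rot: [-3.142, -0.0, 1.47]
ft_force: [0.1, -0.3, -0.1]
finger_gap: 0.055
```

```bash
python3 st.py w8
```

```text
t 10.03 rail tcp [-87.  -1.] z 28.7  F rail x -0.3 y -0.1 z -0.1  phi -0.101 (want -0.102)
```

View pics/w8.png

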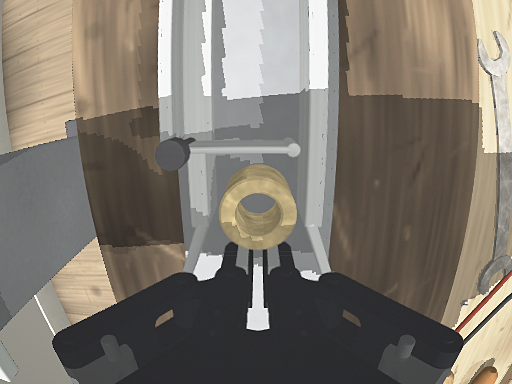

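The bush at (258,210) is in the straight channel, just short of the shut gate at (240,148). I'll go slower through the gate.

Call:
send_rows:
  plan:
    - {"hand": 5,"translation": [0.08,0,0],"spin": 0}
    - {"hand": 5,"translation": [0.16,0,0],"spin": 0}
    - {"hand": 5,"translation": [0.24,0,0],"spin": 0}
    - {"hand": 5,"translation": [0.32,0,0],"spin": 0}
    - {"hand": 5,"translation": [0.4,0,0],"spin": 0}

```text
time: 10.5
eef_pos: [0.5056, 0.0609, 0.0287]
tool_rot: [-3.142, 0.001, 1.47]
ft_force: [0.2, -3.1, 0.1]
finger_gap: 0.059
```

Call:
send_rows:
  plan:
    - {"hand": 5,"translation": [0.08,0,0],"spin": 0}
    - {"hand": 5,"translation": [0.16,0,0],"spin": 0}
    - {"hand": 5,"translation": [0.24,0,0],"spin": 0}
    - {"hand": 5,"translation": [0.32,0,0],"spin": 0}
    - {"hand": 5,"translation": [0.4,0,0],"spin": 0}

```text
time: 10.92
eef_pos: [0.5075, 0.077, 0.0287]
tool_rot: [3.141, 0.0, 1.47]
ft_force: [0.3, -4.4, -0.7]
finger_gap: 0.067
```

```bash
python3 st.py w9
```

```text
t 10.92 rail tcp [-55.3  -1.2] z 28.7  F rail x -4.3 y -0.8 z -0.7  phi -0.101 (want -0.102)
```

View pics/w9.png

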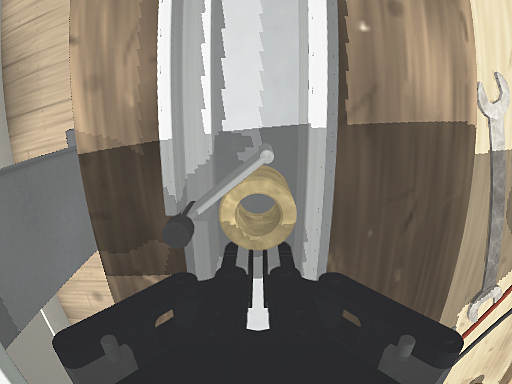

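The gate leaf at (235,180) is riding round the bush and the push is about 4 N. Continuing.

Call:
send_rows:
  plan:
    - {"hand": 5,"translation": [0.08,0,0],"spin": 0}
    - {"hand": 5,"translation": [0.16,0,0],"spin": 0}
    - {"hand": 5,"translation": [0.24,0,0],"spin": 0}
    - {"hand": 5,"translation": [0.32,0,0],"spin": 0}
    - {"hand": 5,"translation": [0.4,0,0],"spin": 0}

```text
time: 11.38
eef_pos: [0.5087, 0.0932, 0.0288]
tool_rot: [-3.141, -0.0, 1.47]
ft_force: [0.8, -5.6, -0.3]
finger_gap: 0.058
```

```bash
python3 st.py w10
```

```text
t 11.38 rail tcp [-39.1  -0.8] z 28.8  F rail x -5.5 y -1.3 z -0.3  phi -0.101 (want -0.102)
```

View pics/w10.png

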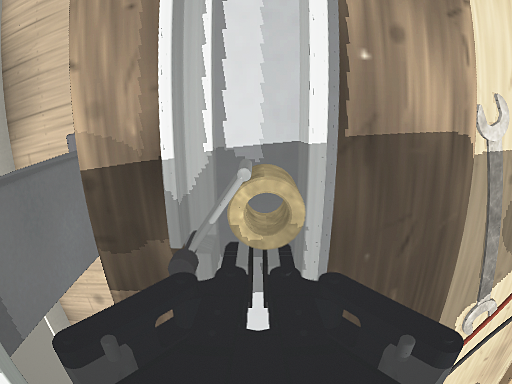

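The leaf has pushed the bush sideways onto the far wall, at (266,213), and it still sits on the right finger. Force is 5.5 N, so I'll continue.

Call:
send_rows:
  plan:
    - {"hand": 5,"translation": [0.08,0,0],"spin": 0}
    - {"hand": 5,"translation": [0.16,0,0],"spin": 0}
    - {"hand": 5,"translation": [0.24,0,0],"spin": 0}
    - {"hand": 5,"translation": [0.32,0,0],"spin": 0}
    - {"hand": 5,"translation": [0.4,0,0],"spin": 0}

```text
time: 11.85
eef_pos: [0.5108, 0.1092, 0.0288]
tool_rot: [3.141, -0.0, 1.47]
ft_force: [2.2, -2.9, -0.8]
finger_gap: 0.057
```

```bash
python3 st.py w11
```

```text
t 11.85 rail tcp [-22.9  -1.3] z 28.8  F rail x -2.6 y -2.5 z -0.8  phi -0.101 (want -0.102)
```

View pics/w11.png

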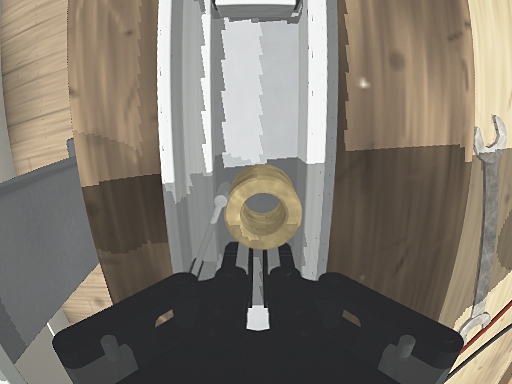

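The bush at (263,210) is past the leaf, which now lies along its left side at (213,225). The pin's head shows at (258,8). Pushing on toward it.

Call:
send_rows:
  plan:
    - {"hand": 5,"translation": [0.1,0,0],"spin": 0}
    - {"hand": 5,"translation": [0.2,0,0],"spin": 0}
    - {"hand": 5,"translation": [0.3,0,0],"spin": 0}
    - {"hand": 5,"translation": [0.4,0,0],"spin": 0}
    - {"hand": 5,"translation": [0.5,0,0],"spin": 0}

```text
time: 12.32
eef_pos: [0.5126, 0.1291, 0.0287]
tool_rot: [3.141, -0.0, 1.47]
ft_force: [2.2, -3.7, 0.2]
finger_gap: 0.06
```

Call:
send_rows:
  plan:
    - {"hand": 5,"translation": [0.1,0,0],"spin": 0}
    - {"hand": 5,"translation": [0.2,0,0],"spin": 0}
    - {"hand": 5,"translation": [0.3,0,0],"spin": 0}
    - {"hand": 5,"translation": [0.4,0,0],"spin": 0}
    - {"hand": 5,"translation": [0.5,0,0],"spin": 0}

```text
time: 12.73
eef_pos: [0.515, 0.1493, 0.0288]
tool_rot: [3.14, -0.001, 1.47]
ft_force: [3.0, -2.1, -0.1]
finger_gap: 0.06
```

```bash
python3 st.py w12
```

```text
t 12.73 rail tcp [17.4 -1.4] z 28.8  F rail x -1.7 y -3.2 z -0.1  phi -0.101 (want -0.102)
```

View pics/w12.png

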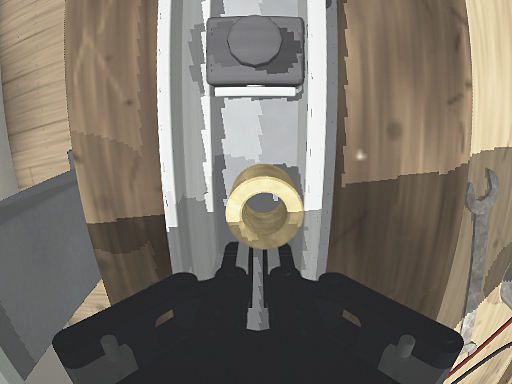

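Head at (255,92), stop block at (255,50), bush at (264,212). I'll work out the distance to the face.

```bash
python3 - <<'E'
from rc import *
f=cams.grab_frame("wrist"); im=f["image"]
cv2.imwrite("pics/w12c.png",cv2.resize(im[60:260,180:330,::-1],None,fx=4,fy=4,interpolation=cv2.INTER_CUBIC)[:600])
g=cv2.cvtColor(im,cv2.COLOR_RGB2GRAY)
print(g[75:110,255].tolist())
for v in (85,87,96,97,98): print(v,toR(wplane(f,255,v,.033)).round(1))
print("block edge z34",toR(wplane(f,255,86,.034)),"bush back rim",toR(wplane(f,264,249,.038)))
E
```

```text
[136, 134, 132, 131, 130, 131, 123, 114, 110, 88, 42, 157, 249, 191, 245, 247, 245, 244, 243, 244, 244, 225, 145, 115, 130, 129, 117, 226, 218, 214, 213, 214, 213, 212, 212]
85 [100.1  -1.7]
87 [99.3 -1.7]
96 [95.5 -1.7]
97 [95.1 -1.7]
98 [94.7 -1.7]
block edge z34 [99.64218275 -1.74731513] bush back rim [28.91023475 -5.6769566 ]
```

View pics/w12c.png

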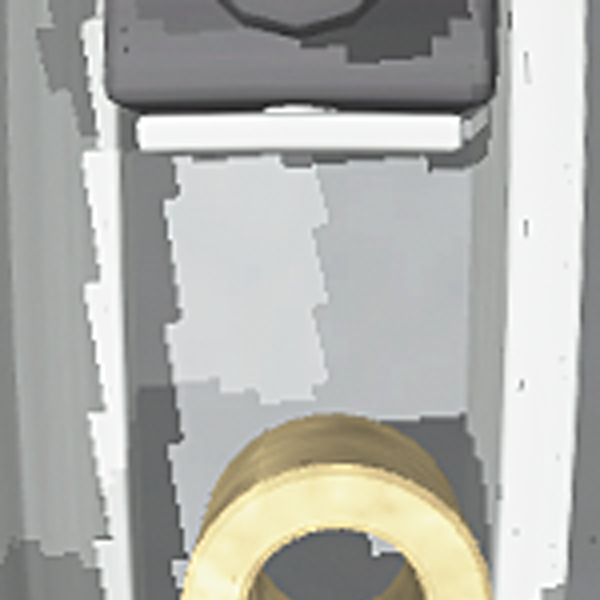

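Call:
send_rows:
  plan:
    - {"hand": 5,"translation": [0.08,0,0],"spin": 0}
    - {"hand": 5,"translation": [0.16,0,0],"spin": 0}
    - {"hand": 5,"translation": [0.24,0,0],"spin": 0}
    - {"hand": 5,"translation": [0.32,0,0],"spin": 0}
    - {"hand": 5,"translation": [0.4,0,0],"spin": 0}

```text
time: 13.25
eef_pos: [0.5151, 0.1648, 0.0285]
tool_rot: [-3.14, 0.0, 1.47]
ft_force: [-0.2, -0.4, 0.3]
finger_gap: 0.056
```

Call:
send_rows:
  plan:
    - {"hand": 5,"translation": [0.06,0,0],"spin": 0}
    - {"hand": 5,"translation": [0.12,0,0],"spin": 0}
    - {"hand": 5,"translation": [0.18,0,0],"spin": 0}
    - {"hand": 5,"translation": [0.23,0,0],"spin": 0}
    - {"hand": 5,"translation": [0.27,0,0],"spin": 0}

```text
time: 13.67
eef_pos: [0.5171, 0.1755, 0.0287]
tool_rot: [-3.141, -0.0, 1.47]
ft_force: [-0.2, -0.6, 0.4]
finger_gap: 0.057
```

```bash
python3 st.py
```

```text
t 13.67 rail tcp [43.6 -0.8] z 28.7  F rail x -0.6 y 0.1 z 0.4  phi -0.101 (want -0.102)
```

Call:
send_rows:
  plan:
    - {"hand": 5,"translation": [0.025,0,0],"spin": 0}
    - {"hand": 5,"translation": [0.05,0,0],"spin": 0}
    - {"hand": 5,"translation": [0.075,0,0],"spin": 0}
    - {"hand": 5,"translation": [0.1,0,0],"spin": 0}
    - {"hand": 5,"translation": [0.12,0,0],"spin": 0}

```text
time: 14.08
eef_pos: [0.5176, 0.1801, 0.0287]
tool_rot: [-3.142, -0.0, 1.47]
ft_force: [-0.3, 0.1, 0.3]
finger_gap: 0.058
```

```bash
python3 st.py
```

```text
t 14.08 rail tcp [48.3 -0.9] z 28.7  F rail x 0.0 y 0.3 z 0.3  phi -0.101 (want -0.102)
```

Call:
send_rows:
  plan:
    - {"hand": 5,"translation": [0.02,0,0],"spin": 0}
    - {"hand": 5,"translation": [0.04,0,0],"spin": 0}

```text
time: 14.25
eef_pos: [0.5178, 0.1816, 0.0287]
tool_rot: [3.142, -0.0, 1.47]
ft_force: [-0.5, -0.4, -0.4]
finger_gap: 0.06
```

```bash
python3 st.py
```

```text
t 14.25 rail tcp [49.9 -0.9] z 28.7  F rail x -0.5 y 0.4 z -0.4  phi -0.101 (want -0.102)
```

Call:
send_rows:
  plan:
    - {"hand": 5,"translation": [0.015,0,0],"spin": 0}
    - {"hand": 5,"translation": [0.03,0,0],"spin": 0}

```text
time: 14.42
eef_pos: [0.5178, 0.1827, 0.0287]
tool_rot: [-3.141, 0.0, 1.47]
ft_force: [-0.6, -2.5, 0.6]
finger_gap: 0.058
```

```bash
python3 st.py
```

```text
t 14.42 rail tcp [50.9 -0.8] z 28.7  F rail x -2.5 y 0.4 z 0.6  phi -0.101 (want -0.102)
```

Call:
send_rows:
  plan:
    - {"hand": 5,"translation": [0.015,0,0],"spin": 0}
    - {"hand": 5,"translation": [0.03,0,0],"spin": 0}

```text
time: 14.58
eef_pos: [0.5176, 0.183, 0.0287]
tool_rot: [-3.141, 0.002, 1.471]
ft_force: [-0.4, -7.3, 2.9]
finger_gap: 0.064
```

Call:
send_rows:
  plan:
    - {"hand": 5,"translation": [0.015,0,0],"spin": 0}
    - {"hand": 5,"translation": [0.03,0,0],"spin": 0}

```text
time: 14.75
eef_pos: [0.5175, 0.1838, 0.0287]
tool_rot: [-3.14, 0.003, 1.471]
ft_force: [-0.9, -7.5, 2.5]
finger_gap: 0.057
```

```bash
python3 st.py w13
```

```text
t 14.75 rail tcp [52.  -0.4] z 28.7  F rail x -7.5 y 0.1 z 2.5  phi -0.100 (want -0.102)
```

View pics/w13.png

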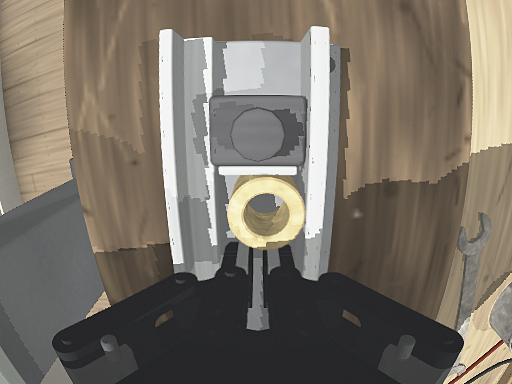

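The bush at (265,212) now touches the head at (258,171), and the push has risen to 7.5 N, so the pin is moving. Continuing in small steps to the hard end.

Call:
send_rows:
  plan:
    - {"hand": 5,"translation": [0.015,0,0],"spin": 0}
    - {"hand": 5,"translation": [0.03,0,0],"spin": 0}

```text
time: 14.97
eef_pos: [0.5175, 0.1849, 0.0287]
tool_rot: [-3.14, 0.003, 1.471]
ft_force: [-1.5, -6.9, 2.3]
finger_gap: 0.06
```

Call:
send_rows:
  plan:
    - {"hand": 5,"translation": [0.015,0,0],"spin": 0}
    - {"hand": 5,"translation": [0.03,0,0],"spin": 0}

```text
time: 15.13
eef_pos: [0.5177, 0.1861, 0.0287]
tool_rot: [-3.14, 0.003, 1.471]
ft_force: [-1.5, -6.7, 1.6]
finger_gap: 0.057
```

```bash
python3 st.py
```

```text
t 15.13 rail tcp [54.3 -0.3] z 28.7  F rail x -6.8 y 0.8 z 1.6  phi -0.100 (want -0.102)
```

Call:
send_rows:
  plan:
    - {"hand": 5,"translation": [0.01,0,0],"spin": 0}
    - {"hand": 5,"translation": [0.02,0,0],"spin": 0}

```text
time: 15.3
eef_pos: [0.5177, 0.1869, 0.0287]
tool_rot: [-3.14, 0.003, 1.471]
ft_force: [-0.7, -7.1, 2.7]
finger_gap: 0.06
```

```bash
python3 st.py
```

```text
t 15.30 rail tcp [55.1 -0.3] z 28.7  F rail x -7.2 y 0.0 z 2.7  phi -0.100 (want -0.102)
```

Call:
send_rows:
  plan:
    - {"hand": 5,"translation": [0.01,0,0],"spin": 0}
    - {"hand": 5,"translation": [0.01,0,0],"spin": 0}

```text
time: 15.47
eef_pos: [0.5177, 0.1873, 0.0287]
tool_rot: [-3.14, 0.003, 1.471]
ft_force: [-0.9, -6.9, 3.2]
finger_gap: 0.056
```

Call:
send_rows:
  plan:
    - {"hand": 5,"translation": [0.01,0,0],"spin": 0}
    - {"hand": 5,"translation": [0.01,0,0],"spin": 0}

```text
time: 15.63
eef_pos: [0.5178, 0.1877, 0.0287]
tool_rot: [-3.14, 0.003, 1.47]
ft_force: [-1.2, -7.0, 3.2]
finger_gap: 0.055
```

Call:
send_rows:
  plan:
    - {"hand": 5,"translation": [0.01,0,0],"spin": 0}
    - {"hand": 5,"translation": [0.01,0,0],"spin": 0}

```text
time: 15.8
eef_pos: [0.5178, 0.1879, 0.0287]
tool_rot: [-3.14, 0.003, 1.471]
ft_force: [-0.7, -7.3, 2.7]
finger_gap: 0.056
```

```bash
python3 st.py
```

```text
t 15.80 rail tcp [56.1 -0.2] z 28.7  F rail x -7.3 y -0.1 z 2.7  phi -0.100 (want -0.102)
```

Call:
send_rows:
  plan:
    - {"hand": 5,"translation": [0.01,0,0],"spin": 0}
    - {"hand": 5,"translation": [0.01,0,0],"spin": 0}

```text
time: 15.97
eef_pos: [0.5178, 0.1879, 0.0287]
tool_rot: [-3.14, 0.004, 1.471]
ft_force: [-1.2, -9.3, 3.7]
finger_gap: 0.059
```

Call:
send_rows:
  plan:
    - {"hand": 5,"translation": [0.01,0,0],"spin": 0}
    - {"hand": 5,"translation": [0.01,0,0],"spin": 0}

```text
time: 16.13
eef_pos: [0.5178, 0.188, 0.0287]
tool_rot: [-3.14, 0.004, 1.471]
ft_force: [-0.8, -10.4, 3.7]
finger_gap: 0.06
```

```bash
python3 st.py
```

```text
t 16.13 rail tcp [56.2 -0.2] z 28.7  F rail x -10.4 y -0.3 z 3.7  phi -0.100 (want -0.102)
```

The tool has stalled at rail x 56.2 while the force climbs, so the pin is at its hard end. I'll add a little more to be sure, staying well below 25 N.

Call:
send_rows:
  plan:
    - {"hand": 5,"translation": [0.01,0,0],"spin": 0}
    - {"hand": 5,"translation": [0.02,0,0],"spin": 0}

```text
time: 16.3
eef_pos: [0.5177, 0.1881, 0.0287]
tool_rot: [-3.139, 0.006, 1.472]
ft_force: [-0.7, -14.4, 4.8]
finger_gap: 0.058
```

Call:
send_rows:
  plan:
    - {"hand": 5,"translation": [0.01,0,0],"spin": 0}
    - {"hand": 5,"translation": [0.01,0,0],"spin": 0}

```text
time: 16.47
eef_pos: [0.5176, 0.1881, 0.0287]
tool_rot: [-3.139, 0.006, 1.472]
ft_force: [-0.8, -14.5, 4.0]
finger_gap: 0.058
```

```bash
python3 st.py w14; python3 - <<'E'
from rc import *
f=cams.grab_frame("wrist"); cv2.imwrite("pics/w14c.png",cv2.resize(f["image"][80:260,170:350,::-1],None,fx=3.3,fy=3.3,interpolation=cv2.INTER_CUBIC))
E
```

```text
t 16.47 rail tcp [56.3 -0. ] z 28.7  F rail x -14.5 y -0.7 z 4.0  phi -0.099 (want -0.102)
```

View pics/w14c.png

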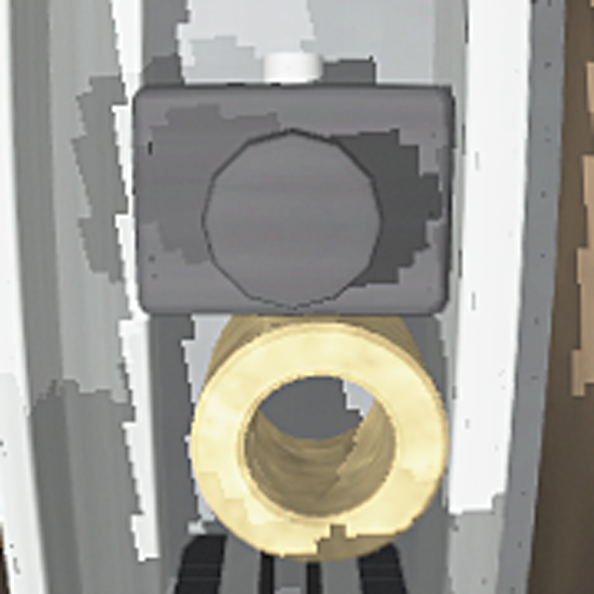

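The head is flush with the block and the pin's tail shows behind it at crop (293,65). The pin is fully home at 14.5 N. Next I'll draw back a little and lift out.

Call:
send_rows:
  plan:
    - {"hand": 5,"translation": [-0.05,0,0],"spin": 0}
    - {"hand": 5,"translation": [-0.12,0,0],"spin": 0}
    - {"hand": 5,"translation": [-0.22,0,0],"spin": 0}
    - {"hand": 5,"translation": [-0.3,0,0],"spin": 0}
    - {"hand": 5,"translation": [-0.3,0,0],"spin": 0}

```text
time: 16.98
eef_pos: [0.5176, 0.1794, 0.0288]
tool_rot: [3.142, -0.0, 1.469]
ft_force: [0.3, -0.9, -1.1]
finger_gap: 0.06
```

```bash
python3 st.py
```

```text
t 16.98 rail tcp [47.6 -0.9] z 28.8  F rail x -0.9 y -0.4 z -1.1  phi -0.101 (want -0.102)
```

Call:
send_rows:
  plan:
    - {"hand": 5,"translation": [0,0,-0.25],"spin": 0}
    - {"hand": 5,"translation": [0,0,-0.7],"spin": 0}
    - {"hand": 5,"translation": [0,0,-1.3],"spin": 0}
    - {"hand": 5,"translation": [0,0,-2.0],"spin": 0}
    - {"hand": 5,"translation": [0,0,-2.5],"spin": 0}

```text
time: 17.4
eef_pos: [0.5183, 0.1802, 0.1316]
tool_rot: [3.139, -0.001, 1.47]
ft_force: [0.2, -0.6, 0.4]
finger_gap: 0.059
```

Call:
send_rows:
  plan:
    - {"hand": 5,"translation": [-0.5,0,-0.5],"spin": 0}
    - {"hand": 5,"translation": [-1.3,0,-1.0],"spin": 0}
    - {"hand": 5,"translation": [-2.2,0,-1.0],"spin": 0}
    - {"hand": 5,"translation": [-3.0,0,-1.0],"spin": 0}
    - {"hand": 5,"translation": [-3.0,0,-1.0],"spin": 0}

```text
time: 17.82
eef_pos: [0.5048, 0.0563, 0.17]
tool_rot: [3.14, 0.002, 1.466]
ft_force: [-0.1, -0.1, 0.5]
finger_gap: 0.054
```

```bash
python3 st.py w15; python3 - <<'E'
from rc import *
f=cams.grab_frame("scene"); a=cv2.resize(f["image"][120:220,150:280,::-1],None,fx=5,fy=5,interpolation=cv2.INTER_CUBIC); cv2.imwrite("pics/s3.png",a)
f=cams.grab_frame("top"); cv2.imwrite("pics/t3.png",f["image"][:,:,::-1])
E
```

```text
t 17.82 rail tcp [-76.2  -0.7] z 170.0  F rail x -0.1 y 0.0 z 0.5  phi -0.104 (want -0.102)
```

View pics/w15.png

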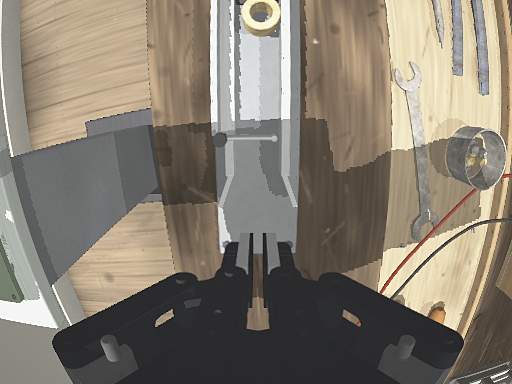

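View pics/s3.png

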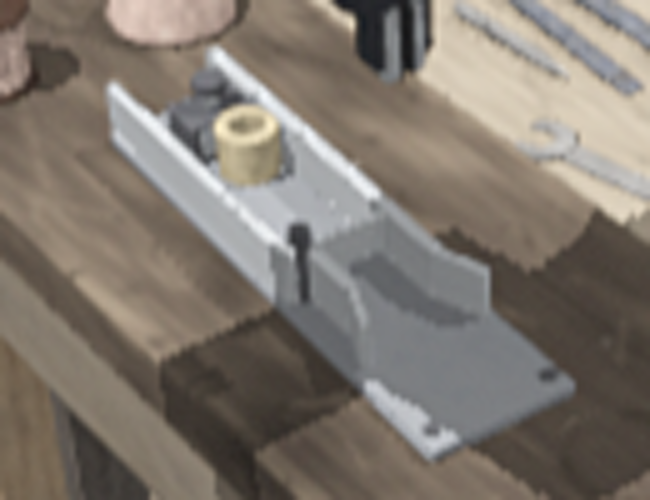

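View pics/t3.png

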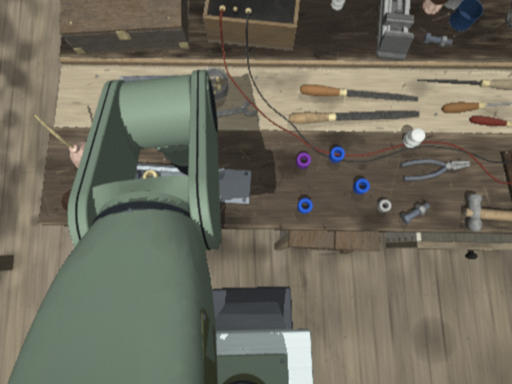

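The gate is shut at wrist (248,138), straight across the channel. The bush stands upright against the stop at scene crop (247,145), and the small bush hasn't moved from top (384,206). I'll let the arm settle and hand in.

Call:
send_rows:
  plan:
    - {"hand": 5,"translation": [0,0,0],"spin": 0}
    - {"hand": 5,"translation": [0,0,0],"spin": 0}
    - {"hand": 5,"translation": [0,0,0],"spin": 0}

```text
time: 18.22
eef_pos: [0.5056, 0.0612, 0.1686]
tool_rot: [-3.141, -0.0, 1.471]
ft_force: [-0.5, 0.5, 0.6]
finger_gap: 0.061
```

```bash
python3 -c "
from cell import arm,sensors
print(arm.finish_job()); s=sensors.sense(); print(s['time'],s['ft_force'])"
```

```text
the job is handed in; nothing more can be done
None
the job is handed in; nothing more can be done
```

The brass bush is loaded and the job was handed in at about 18 s of the 64 s allowed. I stood it on the rail's open end and pushed it through the gate with nearly closed fingers. I kept pushing until the pin was at its hard end, then drew back about 9 mm and lifted out.

**Pin:** it moved at about 7 N. The tool then stalled at rail x 56.2 mm while the force rose to 14.5 N, the highest I read at the end of any move. The wrist view showed the head flush with the stop block and the pin's tail out behind it.

**Final views:** the bush stands upright against the head and the gate is shut straight across the channel. The small bush is where it was, and the robot is clear of everything.

**Disagreements:** the wrist and top cameras differed by up to 3 mm sideways on the bush and the rail, so I aimed between them. The gate also pushed the bush onto the far wall on its way through, so it sits about 4 mm off the channel's centre line. I did not measure the gate angle or the pin's travel; I judged them from the pictures and the force.

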